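# Rinse a cup on the cup rinser

### The job

Rinse the upside-down cup at the cup rinser. First put the loose cover plate back into the rinser tray, with its round opening around the black star-shaped valve, and press it down until it lies flat on its ledge all round, then let go of it. Then take the cup, still upside down, set its rim centrally and level on the star, push the star down as far as it goes and finish like that, the cup in the gripper holding the valve fully down; leave the other things on the counter where they are.

Things in the scene. Friction and masses are not known exactly. Their poses are not given: they have to be found in the camera images.
- rinser_tray: the rinser: a low open stainless tray fixed to the counter, 208 (x) x 126 (y) x 40 mm high. Origin: centre of its underside, z up. Walls 5 mm thick; inside them a recess 198 x 116 mm, 6 mm deep, with a 10 mm wide ledge all round at 34 mm height, on which the cover lies. The star valve stands 48 mm from the centre towards the tray's own -x end (the robot's side).
- tray_seat (a point): centre of the tray at the height of the ledge (34 mm above the counter); axes as the tray's, z up. The seated cover's body origin and axes coincide with this frame.
- star_top (a point): centre of the top face of the black star-shaped valve, six arms, 66 mm across, with a low hub 24 mm wide that rises 4 mm above the arms; at rest the arms' top is 51 mm above the counter, 12 mm above the top of the seated cover. The point moves down with the valve. z up.
- star (a joint): travel of the valve, straight down: 0 at rest, 0.008 m fully down at its stop. Spring: starts to move at 3 N, needs 11 N to reach the stop.
- cover: the loose cover plate, 190 (x) x 108 (y) x 5 mm flat metal, 0.26 to 0.42 kg, lying right way up on the counter. Origin: centre of its underside, z up. A round opening of 80 mm lies 48 mm from the centre towards its own -x end and goes around the star, so the seated cover points as the tray does; drain slots in the other half. It has 4 mm to spare on each side in the tray's recess.
- cover_bar (a point): centre of the cover's lift bar: a square bar 9 (x) x 58 (y) x 9 mm along the cover's y axis on two posts (40 mm apart inside), 14 mm from the cover's centre towards +x, 28.5 mm above the cover's underside, 19 mm free beneath it. Pinch it across the cover's x axis; it is near the centre of mass, so the cover hangs about level.
- cover_opening (a point): centre of the cover's round opening, at its underside
- cup: plain cream cup, 0.13 kg, the only one standing upside down: round, 59 mm across at the rim, 42 mm at the foot, 55 mm high, one handle along the cup's own -y that ends 54 mm from the cup's axis. Origin: under the foot (now on top), 11.5 mm off the axis on the handle's side; z points out of the mouth, down now. Grip the body across the cup's x axis, 12 to 30 mm from the rim.
- cup_rim (a point): centre of the cup's mouth, on the cup's axis in the plane of the rim (on the counter at the start); axes as the cup's, z out of the mouth (down now)
- tub_1: a small food tub, 72 mm wide, 71 mm high, bystander
- spoon: a teaspoon 130 mm long, 26 mm wide, lying across the counter's front edge, bystander
- espresso_machine: large espresso machine on the left, fixed and solid, 490 mm high; its front with the drip tray and the sideways-pointing portafilter handle faces the work area: keep arm and wrist clear of it

How it is judged:
On the way, in this order (a step that is already met when the one before it is completed fails the run):
1. the cover lies flat on the tray's ledge, opening around the star, and is let go (horizontal distance between cover_opening and star_top below 0.007 m and z of cover in the frame of tray_seat below 0.002 m and angle between cover's own z axis and vertical below 0.015 rad and contact force between the fingers and cover below 0.2 N), for 0.3 s.
2. the upside-down cup pushes the star down (value of joint star above 0.0068 m and contact force between cup and rinser_tray above 4 N), for 0.3 s.
At the end, for the whole second after the job is handed in: The gripped upside-down cup, level to 0.12 rad and centred on the star to 10 mm, keeps the star down at least 6.8 of 8 mm with over 4 N, no finger on the star; the cover lies flat in the tray: within 2 mm of the ledge, 0.015 rad of level, its opening centred on the star to 7 mm (all of step 2 and velocity of joint star below 0.005 m/s and contact force between the fingers and rinser_tray below 0.2 N and contact force between the fingers and cup above 2 N and horizontal distance between cup_rim and star_top below 0.01 m and angle between cup_rim's own z axis and vertical above 3.02 rad and horizontal distance between cover_opening and star_top below 0.007 m and z of cover in the frame of tray_seat below 0.002 m and angle between cover's own z axis and vertical below 0.015 rad); the arm keeps its last pose, push and grip.
It fails at once if another thing on the counter is moved by more than 25 mm (distance of any of tub_1, spoon from where it was at the start of the episode above 0.025 m).
It also fails if it takes over 58 s, if anything falls off the work surface, if the arm or the gripper's body presses on something with over 40 N, if the wrist force passes 120 N, or if a joint passes its speed limit or range.

### The arm

A 7-joint arm with a two-finger parallel gripper is mounted at the origin on a cart in front of the work surface, level with it; the furniture and walls round the work are solid. World frame = base frame: x ahead of the robot, y to its left, z up, the work surface at z = 0. Lengths are in m, angles in rad, forces in N, time in s.
With the tool pointing down it reaches from about 0.4 to 0.875 m from the base axis. Payload 6.5 kg.
Tool frame: the origin (TCP) lies at the very end of the fingers, on their centre line; the grasp point (between the pads) lies 19 mm behind it; z points along the fingers, y is the line along which they close (so a half turn about z gives the same grasp; the last joint's range is limited). The gripper opens to 85 mm and grips with 20 to 120 N. Pads are 22 mm wide; open, the fingers measure 114 mm over their backs; the gripper's body (76 mm by 85 mm) begins 54 mm behind the grasp point. The pads swing forward as they close: fully open they stand 13 mm farther back than shut.
Start: joints at [1.232, 0.536, -0.004, 1.538, 0.003, 1.067, -0.071], TCP at [0.175, -0.626, 0.231] pointing down, gripper open.
Joint ranges: [-2.7, 2.7], [-0.37, 2.16], [-1.27, 1.26], [0.24, 2.4], [-1.31, 4.45], [0.19, 1.91], [-2.76, 2.76]. Speed limits (rad/s): [2.39, 2.39, 3.14, 3.14, 3.14, 3.14, 3.14].

### API

Orientations are given as a 3x3 rotation matrix whose columns are the frame's x, y, z axes.
In Python, from bench import robot, cams, close_job gives the robot as it stands.
- The arm moves only by the tool jog_arm, never from a script. Its argument "increments" is a list that holds one entry, the list of rows, each a list of 7 numbers: the shift along the tool's x, y, z in mm, then the turn, a rotation vector about the tool's x, y, z in rad, then the opening, from -1 (shut) to 1 (fully open). In form: [[[tx, ty, tz, ax, ay, az, claw], ...]]. A call has exactly 5 rows; each row shifts and turns the commanded pose from where the row before left it, along the tool's axes as they then stand; what a row does not reach is not made up. A row lasts 1/8 s, in which the tool goes at most 62.5 mm and 10.7 degrees, less where a joint would pass 70% of its speed; a pose out of reach is approached as far as the arm can. A call is refused whole if a number of a shift passes 62.5 or a number of a turn 0.188, either way. A call with a gripper value outside its range is refused whole. The fingers move at their own pace and stop on an object; "squeeze" is the grip in N (left out, the last holds). Time passes only in rows, so rows that do not move let the fingers close, or fill a call up. It gives the time, the measured TCP pose, the force, the opening and the grip force at its end, in the units of the state.
- robot.read_state(): the state, without advancing time (a new reading comes with each control period).
- cams.get_image(name): name is "scene" or "side" or "wrist"; returns the picture (400x640x3 uint8, red, green, blue); there is no depth.
- cams.calibration(name): a dict with "K" (3x3 intrinsics, pixels), "cam_to_world" (4x4, takes a point from camera to world coordinates). Camera axes: x right, y down, z forward; pixel columns grow to the right and rows downward; lengths in m; the calibration is good to about 2 mm. A picture is of the moment at which its call begins: read the wrist's pose just before it. calibration takes no time and is no camera call; for the wrist camera it gives the pose at the moment of the call.
- close_job(): hands the job in; it is judged then, once.
The state is a dict: "t": time; "qpos": joint angles; "qvel": joint speeds; "joint_torque": joint torques, N m; "position": TCP position; "ee_rot": TCP orientation; "contact_force": force on the tool from outside, world axes, zero at the start; "ft_torque": the same for the moment, N m; "grip_width": finger opening in m; "finger_force": force on a finger pad.
Only numpy, scipy, OpenCV 4.12 (cv2) and the standard library are available. Lean on these libraries where they do the work, as an engineer would, in place of code of your own. Each camera call takes 0.05 s, during which the arm holds its last target. There are 200 camera calls.

## Working session

There is one attempt and no reset: what is moved stays moved. The work goes in short steps, Python scripts to look and compute and a tool call to move; the robot and the scene stay as the last step left them, time stands still between calls to the robot, and variables do not carry over. Pictures are saved under pics/ and viewed, at most 10 in all, crops included, and the job is handed in when it is done.

Besides the shell and the picture viewer there is one more tool, called after ">>>" as a command line: name --argument value ..., lists and objects as JSON in quotes. jog_arm: Moves the arm, as the interface text tells. Its arguments: {"type":"object","properties":{"increments":{"type":"array"},"squeeze":{"type":"number"}},"required":["increments"]}

```bash
mkdir -p pics
python3 - <<'E'
from bench import robot,cams
import cv2,numpy as np
for n in ["scene","side"]:
    cv2.imwrite(f"pics/{n}0.png",cams.get_image(n)[:,:,::-1]); c=cams.calibration(n); print(n,np.round(c["K"],1).tolist(),np.round(c["cam_to_world"],3).tolist())
s=robot.read_state(); print(s["t"],s["position"],np.round(s["ee_rot"],3).tolist(),s["contact_force"],s["grip_width"])
E
```

```text
scene [[490.9, 0.0, 321.9], [0.0, 490.9, 199.9], [0.0, 0.0, 1.0]] [[-0.512, -0.48, 0.713, -0.239], [-0.859, 0.301, -0.414, 0.575], [-0.016, -0.824, -0.566, 0.738], [0.0, 0.0, 0.0, 1.0]]
side [[468.5, 0.0, 322.0], [0.0, 468.5, 188.1], [0.0, 0.0, 1.0]] [[-0.955, -0.127, 0.268, 0.288], [-0.296, 0.376, -0.878, 1.039], [0.011, -0.918, -0.397, 0.476], [0.0, 0.0, 0.0, 1.0]]
0.1 [ 0.1749833  -0.62543734  0.23051143] [[0.963, 0.27, -0.001], [0.27, -0.963, 0.001], [-0.0, -0.002, -1.0]] [-0.10450071 -0.91364952  1.22093681] 0.08547168197396642
```

View pics/scene0.png

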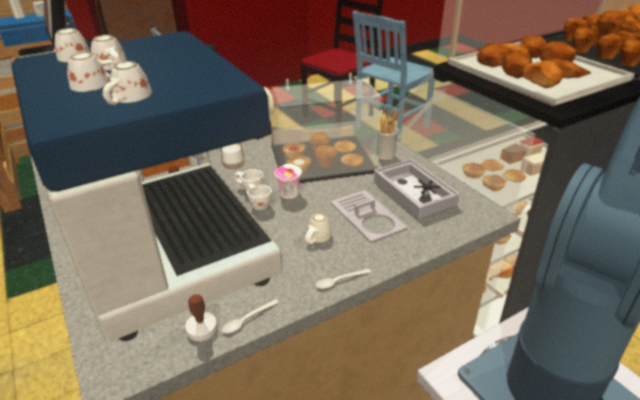

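View pics/side0.png

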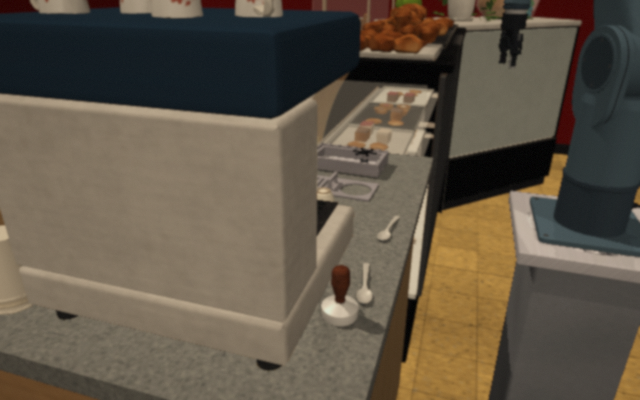

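The scene picture shows the tray at about (416,188), the cover at (369,214) and the upside-down cup at (318,228) with its handle at lower left. The side view mostly shows the machine. I'll get rough positions from these and then look with the wrist camera.

```bash
cat > h.py <<'E'
from bench import robot,cams
import cv2,numpy as np
from scipy.spatial.transform import Rotation as R
def ray(K,T,uv,z):
    K,T=np.array(K),np.array(T); d=T[:3,:3]@np.linalg.solve(K,[*uv,1.]); o=T[:3,3]
    return o+d*(z-o[2])/d[2]
def proj(K,T,p):
    K,T=np.array(K),np.array(T); q=K@(T[:3,:3].T@(np.asarray(p)-T[:3,3])); return q[:2]/q[2]
def delta(p,Rm):
    "shift in tool axes (mm) and rotvec to reach p,Rm from measured pose"
    s=robot.read_state(); A=s["ee_rot"]
    return np.round(A.T@(np.array(p)-s["position"])*1000,1), np.round(R.from_matrix(A.T@Rm).as_rotvec(),3)
E
python3 - <<'E'
from h import *
c=cams.calibration("scene");K,T=c["K"],c["cam_to_world"]
for n,uv,z in [("tray back",(400,161),.04),("tray left",(375,177),.04),("tray right",(458,195),.04),("tray front",(434,218),.04),("star",(429,186),.051),("opening",(380,222),.005),("cov l",(332,202),.005),("cov back",(362,192),.005),("cov r",(407,231),.005),("cov front",(374,241),.005),("cup",(319,218),.055),("handle",(308,240),.02),("tub",(288,195),.03),("spoon",(320,285),0),("spoonend",(370,271),0)]:
    print(n,np.round(ray(K,T,uv,z),3))
im=cams.get_image("scene")[140:300,240:480,::-1]
cv2.imwrite("pics/s1.png",cv2.resize(im,None,fx=3.3,fy=3.3,interpolation=cv2.INTER_CUBIC))
w=cams.calibration("wrist");s=robot.read_state();
A=s["ee_rot"];W=np.array(w["cam_to_world"]);print(np.round(w["K"],1).tolist(),np.round(A.T@W[:3,:3],3).tolist(),np.round(A.T@(W[:3,3]-s["position"]),4))
E
```

```text
tray back [ 0.691 -0.223  0.04 ]
tray left [ 0.659 -0.113  0.04 ]
tray right [ 0.477 -0.24   0.04 ]
tray front [ 0.434 -0.123  0.04 ]
star [ 0.535 -0.193  0.051]
opening [ 0.526 -0.034  0.005]
cov l [0.663 0.021 0.005]
cov back [ 0.66  -0.073  0.005]
cov r [ 0.463 -0.068  0.005]
cov front [0.474 0.022 0.005]
cup [0.561 0.119 0.055]
handle [0.542 0.16  0.02 ]
tub [0.719 0.119 0.03 ]
spoon [ 0.419  0.201 -0.   ]
spoonend [ 0.399  0.086 -0.   ]
[[357.8, 0.0, 324.9], [0.0, 357.8, 202.9], [0.0, 0.0, 1.0]] [[-0.001, -0.959, -0.284], [1.0, -0.001, -0.0], [-0.0, -0.284, 0.959]] [ 0.0729  0.0003 -0.142 ]
```

View pics/s1.png

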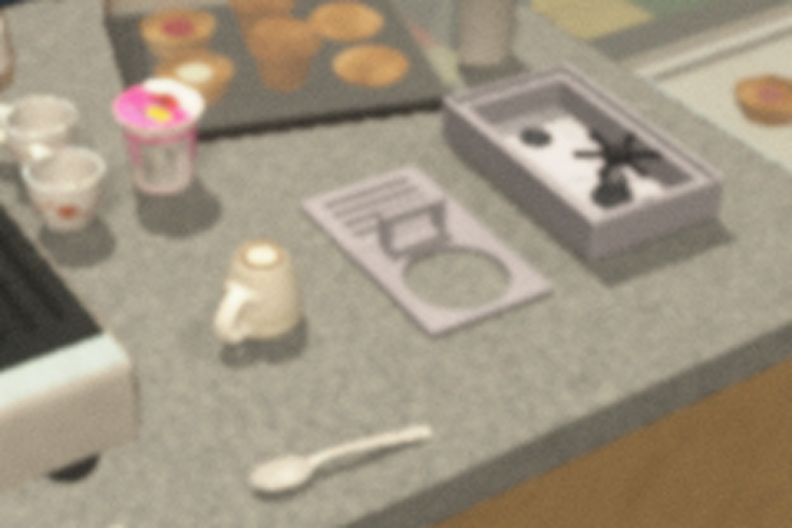

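The crop confirms the layout. The cover's bar and opening are visible with the opening towards the robot, as is the star in the tray, and the cup's handle points left and towards the camera. I'll write a small row planner and move to a viewing pose.

```bash
cat >> h.py <<'E'
def rot(a):
    "tool down, tool x at world yaw a (deg)"
    a=np.radians(a); x=np.array([np.cos(a),np.sin(a),0]); z=np.array([0,0,-1.]); return np.c_[x,np.cross(z,x),z]
def plan(wps,P=None,A=None,maxmm=55,maxr=.17):
    "rows (rounded) through waypoints [(p,R,nmin)], from measured pose or given start"
    s=robot.read_state(); P=s["position"] if P is None else np.array(P); A=s["ee_rot"] if A is None else A
    for p,G,nmin in wps:
        rv=R.from_matrix(A.T@G).as_rotvec(); L=np.linalg.norm(np.array(p)-P)*1000
        n=max(nmin,int(np.ceil(max(L/maxmm,np.linalg.norm(rv)/maxr)))); out=[]
        for k in range(n):
            rv=R.from_matrix(A.T@G).as_rotvec()/(n-k); t=A.T@(np.array(p)-P)*1000/(n-k)
            t,rv=np.round(t,1),np.round(rv,3); out.append([*t.tolist(),*rv.tolist()])
            P=P+A@t/1000; A=A@R.from_rotvec(rv).as_matrix()
        print(n); [print(o) for o in out]
E
python3 - <<'E'
from h import *
plan([((.36,-.30,.28),rot(50),7),((.57,.03,.32),rot(90),8)])
E
```

```text
7
[38.0, -37.7, -7.0, -0.0, -0.0, -0.086]
[41.1, -34.3, -7.0, -0.0, -0.0, -0.086]
[43.9, -30.6, -7.0, -0.0, -0.0, -0.086]
[46.3, -26.7, -7.0, -0.0, -0.0, -0.085]
[48.4, -22.7, -7.0, -0.0, -0.0, -0.086]
[50.2, -18.5, -7.0, -0.001, -0.0, -0.085]
[51.6, -14.1, -7.1, -0.0, -0.001, -0.086]
8
[48.5, -6.4, -5.0, -0.0, 0.0, -0.087]
[48.8, -2.2, -5.0, -0.0, 0.0, -0.087]
[48.8, 2.1, -5.0, -0.0, 0.0, -0.087]
[48.5, 6.3, -5.0, -0.0, 0.0, -0.087]
[47.8, 10.5, -5.0, -0.0, 0.0, -0.087]
[46.6, 14.7, -5.1, -0.0, 0.0, -0.088]
[45.2, 18.7, -5.0, -0.0, 0.0, -0.087]
[43.4, 22.5, -5.1, -0.0, 0.0, -0.088]
```

>>> jog_arm --increments '[[[38,-38,-7,0,0,-0.086,1],[41,-34,-7,0,0,-0.086,1],[44,-31,-7,0,0,-0.086,1],[46,-27,-7,0,0,-0.086,1],[48,-23,-7,0,0,-0.086,1]]]' --squeeze 40

```text
t: 0.78
position: [0.2932, -0.3995, 0.2664]
ee_rot: [[0.77, 0.638, -0.02], [0.638, -0.77, -0.009], [-0.021, -0.005, -1.0]]
contact_force: [-69.0, -44.6, 15.8]
grip_width: 0.0855
finger_force: 35.8
```

>>> jog_arm --increments '[[[50,-18,-7,0,0,-0.086,1],[52,-14,-7,0,0,-0.086,1],[49,-6,-5,0,0,-0.087,1],[49,-2,-5,0,0,-0.087,1],[49,2,-5,0,0,-0.087,1]]]'

```text
t: 1.4
position: [0.4392, -0.1745, 0.2954]
ee_rot: [[0.419, 0.908, 0.0], [0.908, -0.419, -0.0], [-0.0, 0.0, -1.0]]
contact_force: [0.1, -0.3, -0.2]
grip_width: 0.0856
finger_force: 0.0
```

>>> jog_arm --increments '[[[48,6,-5,0,0,-0.087,1],[48,10,-5,0,0,-0.087,1],[47,15,-5,0,0,-0.087,1],[45,19,-5,0,0,-0.087,1],[43,22,-5,0,0,-0.088,1]]]'

```text
t: 2.02
position: [0.5696, 0.0316, 0.3202]
ee_rot: [[-0.003, 1.0, -0.0], [1.0, 0.003, -0.0], [-0.0, -0.0, -1.0]]
contact_force: [-0.1, 0.1, 0.2]
grip_width: 0.0854
finger_force: 0.0
```

Run:
```python
from h import *
w=cams.calibration("wrist");s=robot.read_state();im=cams.get_image("wrist")[:,:,::-1]
cv2.imwrite("pics/w1.png",cv2.resize(im,None,fx=1.25,fy=1.25,interpolation=cv2.INTER_CUBIC)); np.savez("w1.npz",K=w["K"],T=w["cam_to_world"],im=im)
print(s["t"],s["position"],np.round(s["ee_rot"],3).tolist(),s["qpos"],s["contact_force"])
```

```text
2.025 [0.56957171 0.03155836 0.32024798] [[-0.003, 1.0, -0.0], [1.0, 0.003, -0.0], [-0.0, -0.0, -1.0]] [ 0.32109398  0.37840527 -0.59899502  1.62230004  0.22462806  1.2108247
 -0.32110014] [-0.08457426  0.12768302  0.15411629]
```

View pics/w1.png

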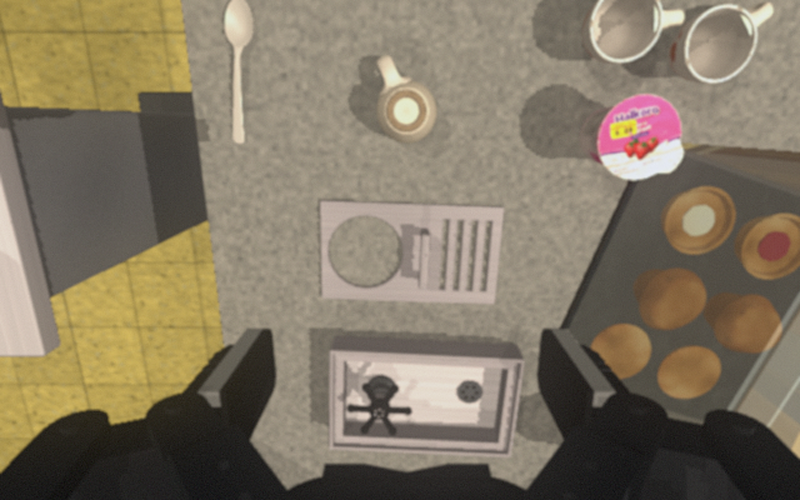

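The wrist picture shows everything: the cover with its opening at (365,251) and bar at (425,258), the tray with the star at (379,411), and the cup's foot at (407,110) with the handle up-left at (386,66). There was a force spike early in the path near (0.29,-0.40), and I'll keep clear of that spot. Next, an enlarged crop for the corners.

Run:
```python
import numpy as np,cv2
im=np.load("w1.npz")["im"]
a=cv2.resize(im[150:372,250:425],None,fx=2.7,fy=2.7,interpolation=cv2.INTER_CUBIC)
b=cv2.resize(im[35:120,285:360],None,fx=4,fy=4,interpolation=cv2.INTER_CUBIC)
o=np.zeros((600,790,3),np.uint8);o[:a.shape[0],:a.shape[1]]=a;o[:b.shape[0],480:480+b.shape[1]]=b
cv2.imwrite("pics/w1c.png",o)
```

```text
(no output)
```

View pics/w1c.png

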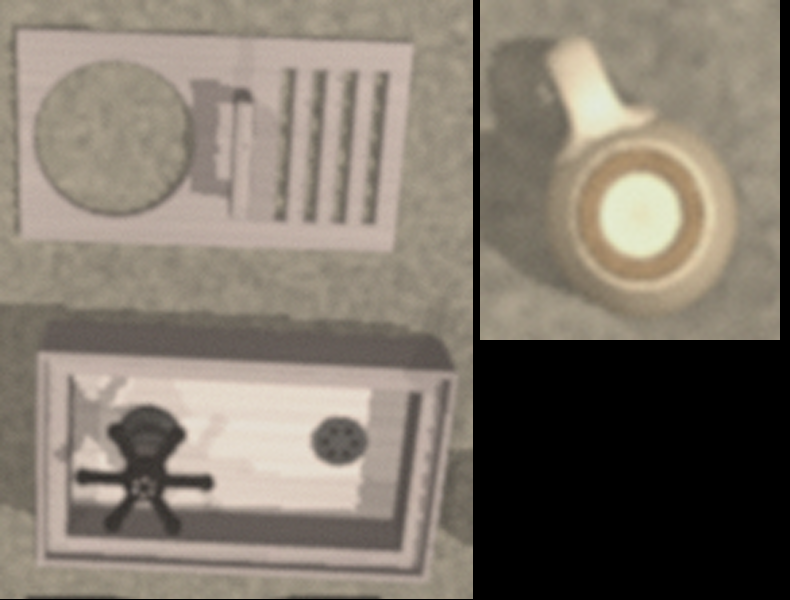

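In the crop, the cover's corners are (17,29), (413,44), (393,250) and (19,240). The tray's outer corners are (38,353), (457,373), (425,577) and (38,567), the star hub is at (144,487), the cup's foot at (638,216) and the handle tip at (572,48).

Run:
```python
from h import *
d=np.load("w1.npz");K,T=d["K"],d["T"]
f=lambda v,z:ray(K,T,(v[0]/2.7+250-.3,v[1]/2.7+150-.3),z)
g=lambda v,z:ray(K,T,((v[0]-480)/4+285-.4,v[1]/4+35-.4),z)
def fit(pts,L,W,z,n):
    m=np.array([[-L,W],[L,W],[L,-W],[-L,-W]])/2; p=np.array([f(q,z)[:2] for q in pts])
    c=p.mean(0); q=p-c; a=np.arctan2((m[:,0]*q[:,1]-m[:,1]*q[:,0]).sum(),(m*q).sum())
    Rm=np.array([[np.cos(a),-np.sin(a)],[np.sin(a),np.cos(a)]])
    print(n,np.round(c,4),"yaw deg",np.degrees(a).round(2),"res mm",np.round((p-c-m@Rm.T)*1000,1).tolist()); return c,Rm
c,Rc=fit([(17,29),(413,44),(393,250),(19,240)],.19,.108,.005,"cover")
t,Rt=fit([(38,353),(457,373),(425,577),(38,567)],.208,.126,.04,"tray")
print("opening meas",f((113.5,137.5),.005),"model",c+Rc@[-.048,0])
print("bar model",c+Rc@[.014,0],"meas",f((241,154),.033))
print("star meas",f((144,487),.055),"model",t+Rt@[-.048,0])
cu=g((638,216),.055);print("cup foot",cu,"rim edge?",g((645,312),.0),"body centre",g((645,218),.02))
for z in(.02,.03,.04):
  h=g((572,48),z);v=h-cu;print(z,h,np.hypot(*v[:2]),np.degrees(np.arctan2(v[1],v[0])))
```

```text
cover [ 0.5739 -0.0319] yaw deg -1.86 res mm [[0.6, -0.1], [-0.0, -0.6], [0.1, 1.0], [-0.6, -0.3]]
tray [ 0.5891 -0.1943] yaw deg -2.47 res mm [[2.1, -1.0], [-0.9, -2.3], [-3.0, 3.3], [1.8, -0.0]]
opening meas [ 0.52603314 -0.02861984  0.005     ] model [ 0.52595588 -0.03032026]
bar model [ 0.58792334 -0.03232871] meas [ 0.58782184 -0.02834929  0.033     ]
star meas [ 0.54158751 -0.19285044  0.055     ] model [ 0.54118444 -0.19223839]
cup foot [0.56899681 0.11239237 0.055     ] rim edge? [0.57106511 0.08492231 0.        ] body centre [0.57094765 0.11259518 0.02      ]
0.02 [0.54996962 0.15878866 0.02      ] 0.050146283206635486 112.29860695667395
0.03 [0.55042935 0.15753969 0.03      ] 0.04881629816238736 112.35559486063755
0.04 [0.55088908 0.15629072 0.04      ] 0.04748636411635401 112.41577490766694
```

Run:
```python
from h import *
plan([((.588,-.031,.08),rot(88.1),5),((.588,-.031,.012),rot(88.1),3)])
```

```text
5
[-14.3, 2.9, 48.1, 0.001, -0.001, 0.009]
[-14.2, 3.1, 48.2, 0.0, -0.001, 0.01]
[-14.2, 3.2, 48.2, 0.001, -0.001, 0.009]
[-14.1, 3.4, 48.2, 0.0, -0.001, 0.01]
[-14.0, 3.6, 48.1, 0.001, -0.002, 0.009]
3
[0.0, -0.0, 22.7, -0.0, 0.0, 0.0]
[0.0, -0.0, 22.7, -0.0, 0.0, 0.0]
[0.0, -0.0, 22.6, -0.0, 0.0, 0.0]
```

>>> jog_arm --increments '[[[-14.2,3,48,0,0,0.009,1],[-14.2,3,48,0,0,0.009,1],[-14.2,3.2,48.2,0,0,0.01,1],[-14.2,3.4,48.2,0,0,0.01,1],[-14,3.6,48.2,0,0,0.01,0.2]]]' --squeeze 50

```text
t: 2.7
position: [0.5837, -0.0415, 0.078]
ee_rot: [[0.048, 0.999, -0.0], [0.999, -0.048, -0.0], [-0.0, -0.0, -1.0]]
contact_force: [0.7, 0.0, -0.5]
grip_width: 0.0695
finger_force: 0.0
```

>>> jog_arm --increments '[[[0,0,23,0,0,0,0],[0,0,23,0,0,0,0],[0,0,22,0,0,0,0],[0,0,0,0,0,0,-0.4],[0,0,0,0,0,0,-0.4]]]'

```text
t: 3.32
position: [0.5844, -0.0406, 0.0123]
ee_rot: [[0.047, 0.999, 0.001], [0.999, -0.047, 0.0], [0.0, 0.001, -1.0]]
contact_force: [0.4, -0.3, 0.2]
grip_width: 0.0257
finger_force: 0.0
```

>>> jog_arm --increments '[[[0,0,0,0,0,0,-1],[0,0,0,0,0,0,-1],[0,0,0,0,0,0,-1],[0,0,0,0,0,0,-1],[0,0,0,0,0,0,-1]]]'

```text
t: 3.95
position: [0.5852, -0.0406, 0.0129]
ee_rot: [[0.047, 0.999, 0.002], [0.999, -0.047, -0.0], [-0.0, 0.002, -1.0]]
contact_force: [0.3, -0.6, 7.1]
grip_width: 0.0079
finger_force: 49.5
```

Run:
```python
from h import *
print(robot.read_state()["position"],robot.read_state()["t"])
w=cams.calibration("wrist");s=robot.read_state();im=cams.get_image("wrist")[:,:,::-1]
print(s["position"],s["t"]);s=robot.read_state();print(s["position"],s["t"],s["qvel"].round(3))
b=np.load("w1.npz");print(b["T"][:3,3]);W=np.array(w["cam_to_world"]);print(W[:3,3])
np.savez("w2.npz",K=w["K"],T=W,im=im);cv2.imwrite("pics/w2.png",im)
```

```text
[ 0.58515635 -0.04062244  0.01290946] 3.95
[ 0.58515635 -0.04062244  0.01290946] 3.95
[ 0.58513842 -0.04063204  0.01289476] 4.0 [ 0.001 -0.    -0.001  0.     0.002  0.001  0.   ]
[0.57029839 0.10356011 0.46219185]
[0.58913249 0.03126926 0.15487993]
```

View pics/w2.png

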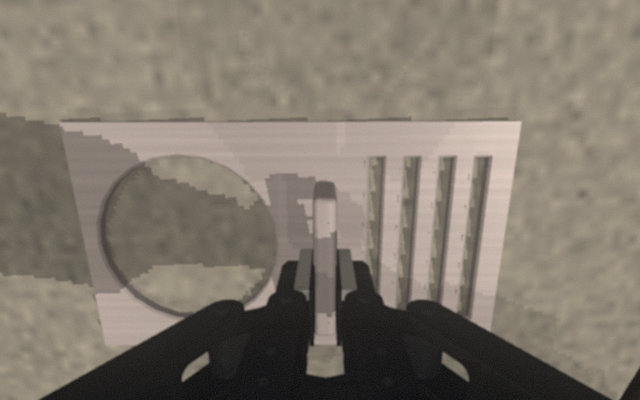

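Run:
```python
from h import *
d=np.load("w2.npz");K,T=d["K"],d["T"];s=robot.read_state();A,P=s["ee_rot"],s["position"]
for n,uv,z in [("bar far end top",(325,199),.033),("TL",(62,122),.005),("TR",(521,122),.005),("BL",(105,346),.005),("hole top",(190,154),.005),("hole l",(100,233),.005),("hole r",(277,240),.005)]:
    p=ray(K,T,uv,z);print(n,p.round(4),"tool mm",(A.T@(p-P)*1000).round(1))
```

```text
bar far end top [ 0.5877 -0.0033  0.033 ] tool mm [ 37.4   0.9 -20.1]
TL [0.4815 0.0267 0.005 ] tool mm [  62.4 -106.7    7.6]
TR [0.6692 0.0176 0.005 ] tool mm [62.2 81.2  8.1]
BL [ 0.4751 -0.0814  0.005 ] tool mm [ -45.9 -108.1    7.6]
hole top [0.5318 0.0111 0.005 ] tool mm [ 49.2 -55.8   7.8]
hole l [ 0.4861 -0.0221  0.005 ] tool mm [ 13.8 -99.8   7.7]
hole r [ 0.5649 -0.0294  0.005 ] tool mm [ 10.3 -20.8   7.8]
```

The bar is gripped, but 8 mm off its centre towards -y. The image shows the cover square to the fingers with its hole centre at about (190,235). I'll regrip centrally.

>>> jog_arm --increments '[[[0,0,0,0,0,0,-0.6],[4,0,0,0,0,0,-0.6],[4,0,0,0,0,0,-0.6],[0,0,0,0,0,0,-1],[0,0,0,0,0,0,-1]]]' --squeeze 70

```text
t: 4.62
position: [0.5844, -0.0315, 0.0118]
ee_rot: [[0.046, 0.999, 0.0], [0.999, -0.046, 0.001], [0.001, 0.0, -1.0]]
contact_force: [-0.3, 2.8, 2.2]
grip_width: 0.0076
finger_force: 68.5
```

>>> jog_arm --increments '[[[0,0,0,0,0,0,-1],[0,0,0,0,0,0,-1],[0,0,-10,0,0,0,-1],[0,0,-40,0,0,0,-1],[0,0,-40,0,0,0,-1]]]'

```text
t: 5.25
position: [0.5832, -0.0342, 0.1022]
ee_rot: [[0.048, 0.999, -0.002], [0.999, -0.048, -0.001], [-0.001, -0.002, -1.0]]
contact_force: [0.6, -0.1, -3.5]
grip_width: 0.0074
finger_force: 68.8
```

>>> jog_arm --increments '[[[0,0,-40,0,0,0,-1],[0,0,0,0,0,0,-1],[0,0,0,0,0,0,-1],[0,0,0,0,0,0,-1],[0,0,0,0,0,0,-1]]]'

```text
t: 5.88
position: [0.5835, -0.0328, 0.1404]
ee_rot: [[0.047, 0.999, -0.002], [0.999, -0.047, 0.0], [-0.0, -0.002, -1.0]]
contact_force: [-0.1, 1.2, -4.0]
grip_width: 0.0074
finger_force: 68.8
```

Run:
```python
from h import *
w=cams.calibration("wrist");s=robot.read_state();im=cams.get_image("wrist")[:,:,::-1]
np.savez("w3.npz",K=w["K"],T=w["cam_to_world"],im=im,P=s["position"],A=s["ee_rot"]);cv2.imwrite("pics/w3.png",cv2.resize(im,None,fx=1.25,fy=1.25,interpolation=cv2.INTER_CUBIC))
print(s["position"],np.round(s["ee_rot"],3).tolist(),s["t"])
```

```text
[ 0.58345559 -0.03280026  0.14042943] [[0.047, 0.999, -0.002], [0.999, -0.047, 0.0], [-0.0, -0.002, -1.0]] 5.875
```

View pics/w3.png

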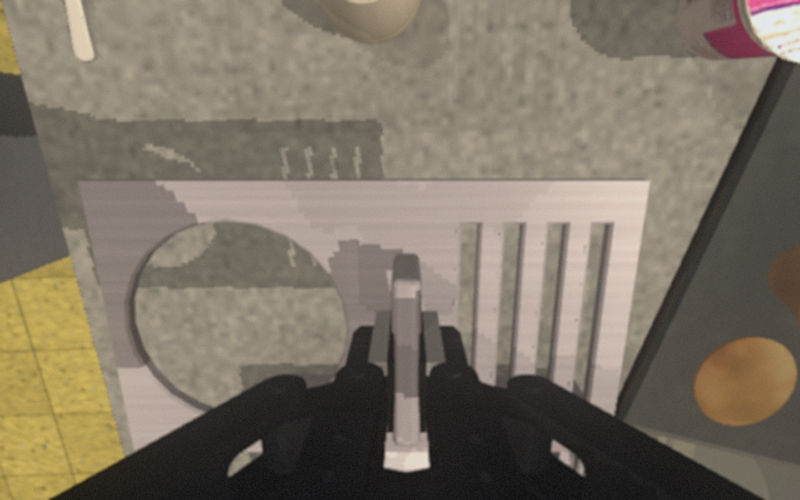

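The cover is held level: its far edge is flat at row 181 and its corners are at (79,181) and (648,180). Now I'll measure its offset in the tool frame and plan the move over the tray.

Run:
```python
from h import *
d=np.load("w3.npz");K,T,P,A=d["K"],d["T"],d["P"],d["A"]
for n,v in [("TL",(79,181)),("TR",(648,180)),("holetop",(240,221)),("hole l",(134,310)),("hole r",(348,318))]:
    p=ray(K,T,(v[0]/1.25,v[1]/1.25),P[2]-.007);print(n,"tool mm",(A.T@(p-P)*1000).round(1))
d=np.load("w1.npz");K,T=d["K"],d["T"]
f=lambda v,z:ray(K,T,(v[0]/2.7+250-.3,v[1]/2.7+150-.3),z)
# inner recess edge lines / wall tops
for a,b in [((38,353),(457,373)),((38,567),(425,577)),((68,375),(420,392)),((68,536),(405,551))]:
    z=.034 if a[0]==68 else .04
    u,v=f(a,z),f(b,z);print(np.degrees(np.arctan2(*(v-u)[1::-1])).round(2),u.round(4),v.round(4))
G=rot(87.6);tgt=np.array([.5415,-.1926])+ (G@[0,.062,0])[:2]
print("TCP target",tgt)
plan([((*tgt,.14),G,6),((*tgt,.085),G,2)])
```

```text
TL tool mm [  53.2 -107.9    7.2]
TR tool mm [53.4 80.8  6.8]
holetop tool mm [ 39.6 -55.8   7.1]
hole l tool mm [  6.8 -97.6   7.2]
hole r tool mm [  3.7 -20.3   7. ]
-2.88 [ 0.49   -0.1279  0.04  ] [ 0.6949 -0.1382  0.04  ]
-1.59 [ 0.4843 -0.2528  0.04  ] [ 0.6873 -0.2584  0.04  ]
-2.94 [ 0.5033 -0.1433  0.034 ] [ 0.679  -0.1523  0.034 ]
-2.84 [ 0.4997 -0.2383  0.034 ] [ 0.6773 -0.2471  0.034 ]
TCP target [ 0.60344562 -0.19519629]
6
[-26.9, 4.6, 0.1, -0.0, -0.0, -0.001]
[-26.9, 4.5, 0.1, -0.0, -0.0, -0.001]
[-26.9, 4.5, 0.1, -0.0, -0.0, -0.001]
[-26.9, 4.5, 0.1, -0.001, -0.0, -0.001]
[-27.0, 4.4, 0.1, -0.0, -0.0, -0.0]
[-26.9, 4.5, 0.2, -0.001, -0.0, -0.001]
2
[-0.0, -0.0, 27.5, 0.0, -0.0, 0.0]
[-0.0, -0.0, 27.5, 0.0, -0.0, 0.0]
```

>>> jog_arm --increments '[[[-26.9,4.5,0,0,0,0,-1],[-26.9,4.5,0,0,0,0,-1],[-26.9,4.5,0,0,0,0,-1],[-26.9,4.5,0,0,0,0,-1],[-26.9,4.5,0,0,0,0,-1]]]'

```text
t: 6.55
position: [0.6003, -0.1689, 0.1411]
ee_rot: [[0.047, 0.999, -0.001], [0.999, -0.047, 0.0], [0.0, -0.001, -1.0]]
contact_force: [1.0, 0.7, -3.5]
grip_width: 0.0076
finger_force: 68.8
```

>>> jog_arm --increments '[[[-26.8,4.7,0,0,0,0,-1],[0,0,25,0,0,0,-1],[0,0,25,0,0,0,-1],[0,0,0,0,0,0,-1],[0,0,0,0,0,0,-1]]]'

```text
t: 7.18
position: [0.6045, -0.1949, 0.0923]
ee_rot: [[0.047, 0.999, 0.001], [0.999, -0.047, -0.0], [-0.0, 0.001, -1.0]]
contact_force: [-0.6, 0.3, -4.1]
grip_width: 0.0077
finger_force: 68.8
```

Run:
```python
from h import *
s=robot.read_state();print(s["position"],s["qvel"].round(3),s["t"]); plan([((.6031,-.1952,.066),s["ee_rot"],1)])
c=cams.calibration("scene");im=cams.get_image("scene")[120:280,320:520,::-1]
cv2.imwrite("pics/s2.png",cv2.resize(im,None,fx=3.7,fy=3.7,interpolation=cv2.INTER_CUBIC))
```

```text
[ 0.60448045 -0.19494446  0.09233822] [ 0.002 -0.015 -0.007 -0.009  0.001 -0.004 -0.001] 7.175
1
[-0.3, -1.4, 26.3, 0.0, 0.0, 0.0]
```

>>> jog_arm --increments '[[[0,-1.4,0,0,0,0,-1],[0,0,14,0,0,0,-1],[0,0,14,0,0,0,-1],[0,0,6,0,0,0,-1],[0,0,0,0,0,0,-1]]]'

```text
t: 7.85
position: [0.6019, -0.1948, 0.0567]
ee_rot: [[0.047, 0.999, -0.002], [0.999, -0.047, 0.001], [0.0, -0.002, -1.0]]
contact_force: [-0.1, 0.5, -3.9]
grip_width: 0.0073
finger_force: 68.8
```

>>> jog_arm --increments '[[[0,0,4,0,0,0,-1],[0,0,4,0,0,0,-1],[0,0,3,0,0,0,-1],[0,0,2,0,0,0,-1],[0,0,0,0,0,0,-1]]]'

```text
t: 8.48
position: [0.6024, -0.195, 0.0458]
ee_rot: [[0.047, 0.999, -0.0], [0.999, -0.047, -0.001], [-0.001, -0.0, -1.0]]
contact_force: [-4.8, -0.2, 6.7]
grip_width: 0.0072
finger_force: 70.2
```

Run:
```python
from h import *
w=cams.calibration("wrist");s=robot.read_state();im=cams.get_image("wrist")[:,:,::-1]
np.savez("w4.npz",K=w["K"],T=w["cam_to_world"],im=im,P=s["position"],A=s["ee_rot"]);cv2.imwrite("pics/w4.png",cv2.resize(im,None,fx=1.25,fy=1.25,interpolation=cv2.INTER_CUBIC))
print(s["position"],np.round(s["ee_rot"],3).tolist(),s["t"],s["contact_force"],s["ft_torque"])
```

```text
[ 0.60242936 -0.19504391  0.04584266] [[0.047, 0.999, -0.0], [0.999, -0.047, -0.001], [-0.001, -0.0, -1.0]] 8.475 [-4.80781241 -0.24583008  6.70894138] [ 0.14450193  0.96266274 -0.00376165]
```

View pics/w4.png

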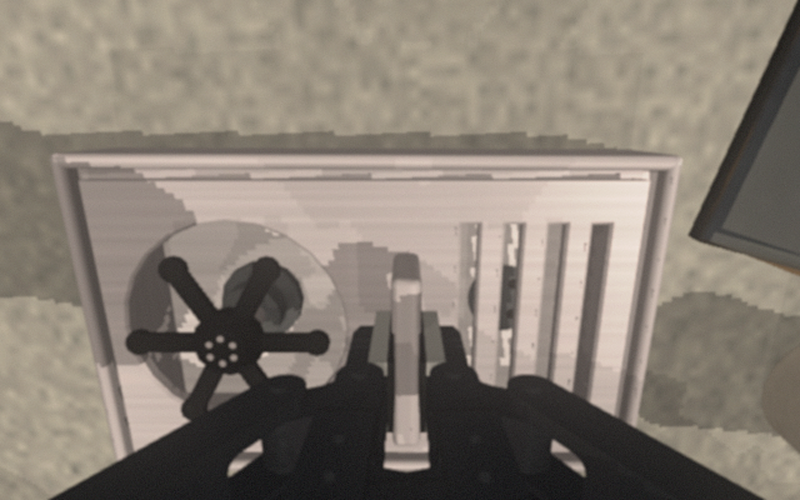

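Run:
```python
from h import *
d=np.load("w4.npz");K,T,P,A=d["K"],d["T"],d["P"],d["A"]
for n,v,z in [("cov TL",(79,181),.039),("cov TR",(645,180),.039),("wall in L",(77,168),.04),("wall in R",(652,169),.04),("wall out L",(54,157),.04),("wall out R",(681,158),.04),("armL",(136,342),.051),("armR",(319,342),.051),("armUL",(173,268),.051),("hub",(221,350),.055),("holetop",(240,221),.039)]:
    p=ray(K,T,(v[0]/1.25,v[1]/1.25),z);print(n,p.round(4),"tool mm",(A.T@(p-P)*1000).round(1))
```

```text
cov TL [ 0.4975 -0.1368  0.039 ] tool mm [  53.2 -107.5    6.9]
cov TR [ 0.6847 -0.1455  0.039 ] tool mm [53.4 79.8  6.8]
wall in L [ 0.4987 -0.1325  0.04  ] tool mm [  57.6 -106.6    5.9]
wall in R [ 0.686  -0.1419  0.04  ] tool mm [57.1 81.   5.8]
wall out L [ 0.4921 -0.1287  0.04  ] tool mm [  61.1 -113.3    5.9]
wall out R [ 0.695  -0.1388  0.04  ] tool mm [60.6 89.9  5.8]
armL [ 0.5118 -0.1903  0.051 ] tool mm [  0.4 -90.8  -5.1]
armR [ 0.5737 -0.1933  0.051 ] tool mm [  0.4 -28.7  -5.1]
armUL [ 0.5295 -0.1647  0.051 ] tool mm [ 26.8 -74.3  -5.1]
hub [ 0.542  -0.1926  0.055 ] tool mm [ -0.4 -60.5  -9.1]
holetop [ 0.5487 -0.1528  0.039 ] tool mm [ 39.7 -55.6   6.8]
```

The cover lies in the recess around the star, about 2 mm towards -x. I'll nudge it, press, then release with a small opening so the fingers stay clear of the star.

>>> jog_arm --increments '[[[0,1.5,0,0,0,0,-1],[0,0,1,0,0,0,-1],[0,0,0,0,0,0,-1],[0,0,-1,0,0,0,-0.7],[0,0,0,0,0,0,-0.55]]]'

```text
t: 9.15
position: [0.6048, -0.1952, 0.0452]
ee_rot: [[0.047, 0.999, 0.002], [0.999, -0.047, -0.0], [-0.0, 0.002, -1.0]]
contact_force: [0.6, -1.0, 0.1]
grip_width: 0.0193
finger_force: 0.0
```

>>> jog_arm --increments '[[[0,0,0,0,0,0,-0.55],[0,0,0,0,0,0,-0.55],[0,0,-20,0,0,0,-0.55],[0,0,-25,0,0,0,-0.55],[0,0,0,0,0,0,-1]]]'

```text
t: 9.78
position: [0.6061, -0.1955, 0.0928]
ee_rot: [[0.047, 0.999, 0.005], [0.999, -0.047, -0.001], [-0.001, 0.005, -1.0]]
contact_force: [0.3, -0.3, 0.2]
grip_width: 0.0021
finger_force: 0.0
```

>>> jog_arm --increments '[[[0,0,0,0,0,0,-1],[0,0,0,0,0,0,-1],[0,0,0,0,0,0,-1],[0,0,0,0,0,0,-1],[0,0,0,0,0,0,-1]]]'

```text
t: 10.4
position: [0.6039, -0.195, 0.0895]
ee_rot: [[0.047, 0.999, -0.0], [0.999, -0.047, 0.0], [0.0, -0.0, -1.0]]
contact_force: [-0.1, -0.5, -1.2]
grip_width: 0.0003
finger_force: 0.0
```

Run:
```python
from h import *
w=cams.calibration("wrist");s=robot.read_state();im=cams.get_image("wrist")[:,:,::-1]
np.savez("w5.npz",K=w["K"],T=w["cam_to_world"],im=im,P=s["position"],A=s["ee_rot"]);cv2.imwrite("pics/w5.png",cv2.resize(im,None,fx=1.25,fy=1.25,interpolation=cv2.INTER_CUBIC))
print(s["position"],np.round(s["ee_rot"],3).tolist(),s["t"],s["contact_force"],s["ft_torque"])
```

```text
[ 0.6039337  -0.19503765  0.08951622] [[0.047, 0.999, -0.0], [0.999, -0.047, 0.0], [0.0, -0.0, -1.0]] 10.4 [-0.07875278 -0.47624438 -1.15320092] [-0.03261242  0.01343548  0.03150047]
```

View pics/w5.png

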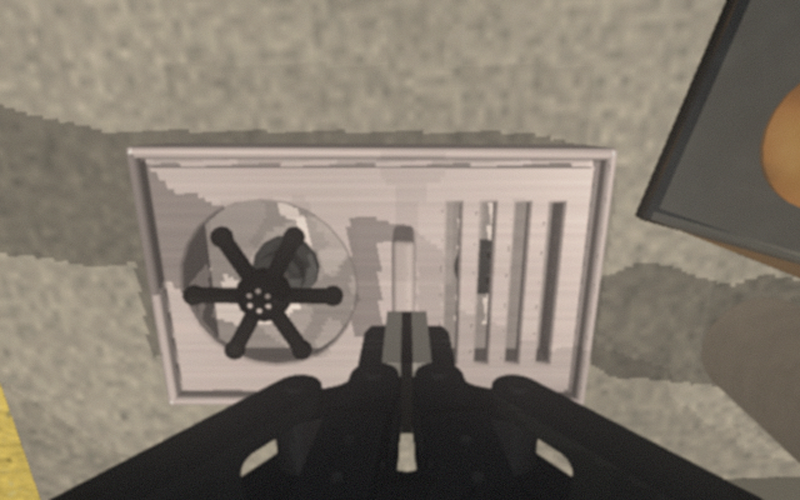

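The cover appears seated, with the opening centred at (269,281) at plate height and the star at (262,295) at its own height. I'll compute the offset and press on the bar with the shut fingers.

>>> jog_arm --increments '[[[0,0,14,0,0,0,-1],[0,0,6,0,0,0,-1],[0,0,2,0,0,0,-1],[0,0,1,0,0,0,-1],[0,0,1,0,0,0,-1]]]'

```text
t: 11.08
position: [0.6031, -0.1949, 0.067]
ee_rot: [[0.047, 0.999, -0.002], [0.999, -0.047, -0.0], [-0.001, -0.002, -1.0]]
contact_force: [-8.8, 1.3, 20.8]
grip_width: 0.0001
finger_force: 10.8
```

Run:
```python
from h import *
d=np.load("w5.npz");K,T,P,A=d["K"],d["T"],d["P"],d["A"]
for n,v,z in [("hole",(269.5,281.5),.039),("holeL",(182,281),.039),("holeR",(357,281),.039),("star arms",(263,295),.051),("hub",(260,300),.055),("covTL",(148,167),.039),("covTR",(592,167),.039)]:
    p=ray(K,T,(v[0]/1.25,v[1]/1.25),z);print(n,p.round(4),"tool mm",(A.T@(p-P)*1000).round(1))
```

```text
hole [ 0.5423 -0.1902  0.039 ] tool mm [  1.9 -61.8  50.5]
holeL [ 0.5024 -0.1881  0.039 ] tool mm [   2.2 -101.8   50.5]
holeR [ 0.5823 -0.1919  0.039 ] tool mm [  2.1 -21.7  50.5]
star arms [ 0.5428 -0.1921  0.051 ] tool mm [  0.1 -61.2  38.5]
hub [ 0.5426 -0.1928  0.055 ] tool mm [ -0.6 -61.3  34.5]
covTL [ 0.4977 -0.1364  0.039 ] tool mm [  53.6 -108.9   50.5]
covTR [ 0.686  -0.1454  0.039 ] tool mm [53.4 79.7 50.5]
```

The bar top is at 0.067 under 20 N, so the cover is seated on its ledge, with the opening within 2 mm of the star at (0.5425,-0.1925). Before going for the cup I'll check the machine's clearance.

Run:
```python
from h import *
c=cams.calibration("scene");K,T=c["K"],c["cam_to_world"]
for uv,z in [((278,262),.03),((270,242),.06),((160,270),.06),((272,128),.36),((272,90),.49)]: print(uv,z,ray(K,T,uv,z).round(3))
c=cams.calibration("side");K,T=c["K"],c["cam_to_world"]
print("wrist at cup, scene/side px of (.54,.19,.16):",proj(K,T,(.54,.19,.16)))
c=cams.calibration("scene");print(proj(c["K"],c["cam_to_world"],(.54,.19,.16)))
s=robot.read_state();print(s["qpos"].round(2))
plan([((.6031,-.195,.14),s["ee_rot"],2),((.570,.1125,.14),rot(112.4),6),((.570,.1125,.007),rot(112.4),4)])
```

```text
(278, 262) 0.03 [0.5   0.258 0.03 ]
(270, 242) 0.06 [0.537 0.257 0.06 ]
(160, 270) 0.06 [0.574 0.487 0.06 ]
(272, 128) 0.36 [0.473 0.259 0.36 ]
(272, 90) 0.49 [0.332 0.317 0.49 ]
wrist at cup, scene/side px of (.54,.19,.16): [325.46603381 157.60976263]
[294.19613495 193.99053808]
[ 0.54  0.76 -0.44  1.66  0.41  0.82 -0.12]
2
[-0.1, -0.1, -36.5, 0.0, 0.0, 0.0]
[-0.1, -0.1, -36.5, 0.0, 0.0, 0.0]
6
[50.9, -7.9, -0.0, -0.0, -0.0, -0.073]
[51.4, -4.2, -0.0, -0.001, -0.0, -0.073]
[51.6, -0.4, -0.0, -0.0, -0.0, -0.073]
[51.4, 3.3, -0.0, -0.001, -0.0, -0.073]
[51.1, 7.1, -0.0, -0.0, -0.0, -0.073]
[50.4, 10.8, -0.0, -0.001, -0.0, -0.073]
4
[-0.0, -0.0, 33.2, 0.0, -0.0, -0.0]
[-0.0, -0.0, 33.3, 0.0, -0.0, -0.0]
[-0.0, -0.0, 33.2, 0.0, -0.0, -0.0]
[-0.0, -0.1, 33.3, 0.0, -0.0, -0.0]
```

>>> jog_arm --increments '[[[0,0,-37,0,0,0,-1],[0,0,-37,0,0,0,0],[51,-8,0,0,0,-0.073,1],[51.4,-4,0,0,0,-0.073,1],[51.6,-0.4,0,0,0,-0.073,1]]]' --squeeze 40

```text
t: 11.7
position: [0.5874, -0.0397, 0.1399]
ee_rot: [[-0.173, 0.985, 0.001], [0.985, 0.173, 0.0], [-0.0, 0.001, -1.0]]
contact_force: [0.9, -0.4, -0.6]
grip_width: 0.0721
finger_force: 0.0
```

>>> jog_arm --increments '[[[51.4,3.4,0,0,0,-0.073,1],[51,7,0,0,0,-0.073,1],[50.4,11,0,0,0,-0.073,1],[0,0,0,0,0,0,1],[0,0,0,0,0,0,1]]]'

```text
t: 12.32
position: [0.5713, 0.1119, 0.1395]
ee_rot: [[-0.381, 0.925, -0.0], [0.925, 0.381, -0.001], [-0.001, -0.0, -1.0]]
contact_force: [0.2, -0.5, -0.4]
grip_width: 0.0852
finger_force: 0.0
```

Run:
```python
from h import *
w=cams.calibration("wrist");s=robot.read_state();im=cams.get_image("wrist")[:,:,::-1]
np.savez("w6.npz",K=w["K"],T=w["cam_to_world"],im=im,P=s["position"],A=s["ee_rot"]);cv2.imwrite("pics/w6.png",cv2.resize(im,None,fx=1.25,fy=1.25,interpolation=cv2.INTER_CUBIC))
print(s["position"],np.round(s["ee_rot"],3).tolist(),s["t"],s["contact_force"],s["grip_width"])
plan([((.570,.1125,.007),rot(112.4),4)])
```

```text
[0.57129137 0.11187875 0.13949442] [[-0.381, 0.925, -0.0], [0.925, 0.381, -0.001], [-0.001, -0.0, -1.0]] 12.325 [ 0.19542358 -0.54548978 -0.44797603] 0.08521034937138143
4
[0.5, -0.2, 33.1, -0.0, 0.0, -0.0]
[0.5, -0.2, 33.1, -0.0, 0.0, -0.001]
[0.6, -0.1, 33.1, -0.0, 0.001, -0.0]
[0.5, -0.2, 33.1, -0.001, 0.0, -0.001]
```

View pics/w6.png

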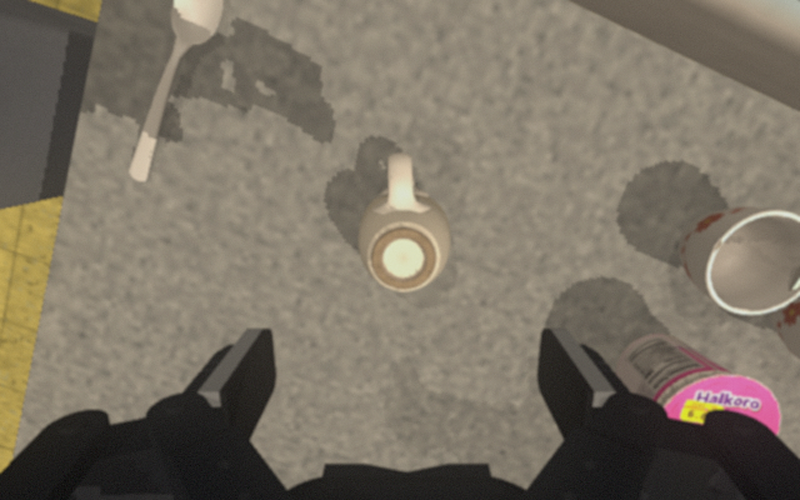

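The cup sits between the open fingers, its foot at (404,257) and the handle straight up at (400,165). That was my tenth picture, so the rest I'll do by numbers.

Run:
```python
from h import *
d=np.load("w6.npz");K,T,P,A=d["K"],d["T"],d["P"],d["A"]
for n,v,z in [("foot",(404,257),.055),("rimL",(358,240),.015),("rimR",(449,240),.015),("handle",(400,160),.025),("tub lid",(722,418),.071)]:
    p=ray(K,T,(v[0]/1.25,v[1]/1.25),z);print(n,p.round(4),"tool mm",(A.T@(p-P)*1000).round(1))
```

```text
foot [0.5697 0.1143 0.055 ] tool mm [ 2.9 -0.5 84.5]
rimL [0.5438 0.1023 0.015 ] tool mm [  1.7 -29.  124.5]
rimR [0.5956 0.1236 0.015 ] tool mm [  1.7  27.  124.5]
handle [0.5493 0.1578 0.025 ] tool mm [ 50.9  -2.8 114.5]
tub lid [0.7648 0.0997 0.071 ] tool mm [-84.9 174.3  68.5]
```

>>> jog_arm --increments '[[[1.2,-0.4,33,0,0,0,1],[1.2,-0.3,33,0,0,0,1],[0,0,33,0,0,0,1],[0,0,24,0,0,0,1],[0,0,9,0,0,0,1]]]' --squeeze 35

```text
t: 13.0
position: [0.5691, 0.1124, 0.0062]
ee_rot: [[-0.379, 0.925, -0.002], [0.925, 0.379, -0.001], [-0.001, -0.003, -1.0]]
contact_force: [-0.0, 0.5, 0.6]
grip_width: 0.0855
finger_force: 0.0
```

>>> jog_arm --increments '[[[0,0,0,0,0,0,0.4],[0,0,0,0,0,0,-1],[0,0,0,0,0,0,-1],[0,0,0,0,0,0,-1],[0,0,0,0,0,0,-1]]]'

```text
t: 13.62
position: [0.5706, 0.1144, 0.009]
ee_rot: [[-0.381, 0.925, 0.002], [0.925, 0.381, -0.0], [-0.001, 0.002, -1.0]]
contact_force: [-2.2, -1.2, 6.5]
grip_width: 0.0542
finger_force: 36.9
```

Run:
```python
from h import *
s=robot.read_state();print(s["position"],s["contact_force"])
plan([((.5706,.1144,.109),s["ee_rot"],3),((.5425,-.1925,.109),rot(112.4),7),((.5425,-.1925,.068),rot(112.4),3)])
```

```text
[0.57064661 0.11437877 0.00895065] [-2.16644241 -1.18362544  6.50080979]
3
[-0.0, 0.0, -33.3, 0.0, 0.0, 0.0]
[-0.0, 0.1, -33.4, 0.0, 0.0, 0.0]
[-0.1, 0.0, -33.3, 0.0, 0.0, 0.0]
7
[-39.0, -20.4, -0.0, 0.0, 0.0, -0.0]
[-39.0, -20.4, -0.0, 0.0, 0.0, -0.0]
[-39.0, -20.4, -0.0, 0.0, 0.0, -0.0]
[-39.0, -20.4, -0.0, 0.0, 0.0, -0.0]
[-39.0, -20.4, -0.0, 0.001, 0.0, -0.0]
[-39.0, -20.4, -0.0, 0.0, 0.0, -0.0]
[-39.0, -20.4, -0.0, 0.001, 0.001, -0.0]
3
[-0.0, -0.0, 13.7, -0.0, -0.0, -0.0]
[-0.0, -0.0, 13.6, -0.0, -0.0, -0.0]
[-0.0, -0.0, 13.7, -0.0, -0.0, -0.0]
```

>>> jog_arm --increments '[[[0,0,0,0,0,0,-1],[0,0,-30,0,0,0,-1],[0,0,-40,0,0,0,-1],[0,0,-30,0,0,0,-1],[0,0,0,0,0,0,-1]]]' --squeeze 60

```text
t: 14.25
position: [0.5714, 0.115, 0.1102]
ee_rot: [[-0.381, 0.925, 0.005], [0.925, 0.381, 0.001], [-0.001, 0.005, -1.0]]
contact_force: [-0.2, -0.1, -1.3]
grip_width: 0.0529
finger_force: 64.2
```

>>> jog_arm --increments '[[[-39,-20.4,0,0,0,0,-1],[-39,-20.4,0,0,0,0,-1],[-39,-20.4,0,0,0,0,-1],[-39,-20.4,0,0,0,0,-1],[-39,-20.4,0,0,0,0,-1]]]'

```text
t: 14.88
position: [0.5486, -0.1061, 0.1065]
ee_rot: [[-0.381, 0.924, -0.002], [0.924, 0.381, 0.0], [0.001, -0.001, -1.0]]
contact_force: [0.6, -0.0, -0.6]
grip_width: 0.0528
finger_force: 64.2
```

>>> jog_arm --increments '[[[-39,-20.4,0,0,0,0,-1],[-39,-20.4,0,0,0,0,-1],[0,0,0,0,0,0,-1],[0,0,0,0,0,0,-1],[0,0,0,0,0,0,-1]]]'

```text
t: 15.5
position: [0.5417, -0.1906, 0.1073]
ee_rot: [[-0.383, 0.924, -0.001], [0.924, 0.383, 0.001], [0.001, -0.0, -1.0]]
contact_force: [0.5, -0.1, -1.5]
grip_width: 0.0528
finger_force: 64.2
```

Run:
```python
from h import *
w=cams.calibration("wrist");s=robot.read_state();im=cams.get_image("wrist")[:,:,::-1].copy()
print(s["position"],np.round(s["ee_rot"],3).tolist(),s["t"],s["contact_force"],s["grip_width"],s["finger_force"])
A,P=s["ee_rot"],s["position"]
# expected foot pixel, then bright cream disc (inner foot) centroid near it
u0=proj(w["K"],w["cam_to_world"],P+A@[0,0,-.046]);print("expected foot px",u0)
m=((im.min(2)>170)*255).astype(np.uint8);n,l,st,c=cv2.connectedComponentsWithStats(m)
for i in range(1,n):
    if st[i,4]>80 and np.hypot(*(c[i]-u0))<70:
        p=ray(w["K"],w["cam_to_world"],c[i],P[2]+.046);print(st[i],c[i].round(1),"tool mm",(A.T@(p-P)*1000).round(1))
plan([((.5425,-.1925,.068),rot(112.4),3)])
```

```text
[ 0.54166452 -0.19058869  0.10728386] [[-0.383, 0.924, -0.001], [0.924, 0.383, 0.001], [0.001, -0.0, -1.0]] 15.5 [ 0.45778969 -0.09025169 -1.50398725] 0.05283879206322213 64.20142010785639
expected foot px [322.49138846 335.02409639]
[291 323  60  33 883] [314.7 342. ] tool mm [ -2.6  -2.5 -46. ]
3
[-0.6, -0.0, 13.2, 0.0, -0.0, 0.001]
[-0.7, -0.0, 13.1, 0.0, -0.0, 0.001]
[-0.6, -0.0, 13.2, 0.0, -0.001, 0.0]
```

>>> jog_arm --increments '[[[-1.5,0.5,13,0,0,0,-1],[0,0,13,0,0,0,-1],[0,0,13,0,0,0,-1],[0,0,4,0,0,0,-1],[0,0,0,0,0,0,-1]]]'

```text
t: 16.18
position: [0.5426, -0.1934, 0.0643]
ee_rot: [[-0.381, 0.924, -0.001], [0.924, 0.381, 0.0], [0.001, -0.0, -1.0]]
contact_force: [0.4, 0.1, -0.7]
grip_width: 0.0531
finger_force: 64.2
```

>>> jog_arm --increments '[[[0,0,3,0,0,0,-1],[0,0,3,0,0,0,-1],[0,0,3,0,0,0,-1],[0,0,0,0,0,0,-1],[0,0,0,0,0,0,-1]]]'

```text
t: 16.8
position: [0.5432, -0.1937, 0.0562]
ee_rot: [[-0.381, 0.925, 0.001], [0.925, 0.381, -0.0], [-0.001, 0.001, -1.0]]
contact_force: [-0.8, -0.0, 5.1]
grip_width: 0.0528
finger_force: 65.0
```

>>> jog_arm --increments '[[[0,0,2,0,0,0,-1],[0,0,2,0,0,0,-1],[0,0,1,0,0,0,-1],[0,0,0.5,0,0,0,-1],[0,0,0,0,0,0,-1]]]'

```text
t: 17.42
position: [0.5433, -0.1937, 0.0519]
ee_rot: [[-0.381, 0.925, 0.001], [0.925, 0.381, -0.001], [-0.001, 0.0, -1.0]]
contact_force: [-4.9, -0.3, 16.3]
grip_width: 0.0528
finger_force: 66.6
```

>>> jog_arm --increments '[[[0,0,0.5,0,0,0,-1],[0,0,0,0,0,0,-1],[0,0,0,0,0,0,-1],[0,0,0,0,0,0,-1],[0,0,0,0,0,0,-1]]]'

```text
t: 18.05
position: [0.5433, -0.1937, 0.0518]
ee_rot: [[-0.381, 0.925, 0.001], [0.925, 0.381, -0.002], [-0.002, 0.0, -1.0]]
contact_force: [-6.4, 0.4, 21.1]
grip_width: 0.0527
finger_force: 67.1
```

Run:
```python
from h import *
w=cams.calibration("wrist");s=robot.read_state();im=cams.get_image("wrist")[:,:,::-1].copy();cv2.imwrite("pics/w7.png",im)
A,P=s["ee_rot"],s["position"];print(P,s["contact_force"],s["ft_torque"],s["finger_force"])
m=((im.min(2)>160)*255).astype(np.uint8);n,l,st,c=cv2.connectedComponentsWithStats(m)
u0=proj(w["K"],w["cam_to_world"],P+A@[0,0,-.046])
for i in range(1,n):
    if st[i,4]>80 and np.hypot(*(c[i]-u0))<90:
        p=ray(w["K"],w["cam_to_world"],c[i],P[2]+.046);print(st[i],c[i].round(1),"tool mm",(A.T@(p-P)*1000).round(1))
```

```text
[ 0.54329388 -0.19374509  0.05179058] [-6.38116422  0.35609469 21.10460593] [ 0.09158441  1.41784672 -0.03644114] 67.09692142729182
[ 290  325   57   33 1127] [315.9 342.4] tool mm [ -2.7  -2.1 -46. ]
```

The valve is at its hard stop with 21 N on it, and the cup hasn't shifted in the grip. I'm handing the job in.

```bash
python3 -c "
from bench import close_job
print(close_job())"
```

```text
the job is handed in; nothing more can be done
None
```

I put the cover back in the tray and pressed it down, and I handed the job in with the gripped upside-down cup holding the star at its stop at about 21 N. No verdict came back, and a force spike of about 84 N (limit 120 N) showed on the first move at an unknown contact.

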